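Seat the solar cell and hold the lamp's mirror lid open

ROBOT

A 7-joint arm with a two-finger parallel gripper is mounted at the origin on the work surface. World frame = base frame: x ahead of the robot, y to its left, z up, the work surface at z = 0. Lengths are in mm, angles in degrees, forces in N, time in s.
With the tool pointing down it reaches from about 425 to 875 mm from the base axis. Payload 4.7 kg.
Tool frame: the origin (TCP) lies midway between the tips of the shut fingers; the grasp point (between the pads) lies grasp_offset behind it (grasp_offset is the distance from the TCP to the grasp point, in mm); z points along the fingers, y is the direction in which the jaws open and shut (so a half turn about z gives the same grasp; the last joint's range is limited). The gripper opens to 85 mm and grips with 20 to 120 N. Pads are 22 mm wide; open, the fingers measure 114 mm over their backs; the gripper's body (76 mm by 85 mm) begins 54 mm behind the grasp point. The pads swing forward as they close: fully open they stand 13 mm farther back than shut.
Start: joints at [68.99, 18.392, -4.016, 83.108, 1.295, 78.541, -3.26], TCP at [241.563, -603.467, 231.349] pointing down, gripper open.
Joint ranges: [-163.93, 163.93], [-17.29, 119.83], [-79.2, 71.16], [3.27, 140.29], [-89.18, 269.18], [5.43, 117.66], [-154.24, 154.24]. Speed limits (degrees/s): [147.25, 147.25, 180, 180, 180, 180, 180].

INTERFACE

Orientations are given as [roll, pitch, yaw] about the fixed x, y, z axes, in that order (R = Rz(yaw) Ry(pitch) Rx(roll)).
In Python, from station import * gives the robot as it stands. The module is installed in compiled form; this text tells all that it offers.
- The arm moves only by the shell command python3 -m pendant 'ROWS' [FORCE]. ROWS is JSON, a list of rows, each a list of 7 numbers: the closure, from -1 (fully open) to 1 (shut), then the shift along the world's x, y, z as a fraction of full scale, then the turn, a rotation vector about the world's x, y, z as a fraction of full scale. In form: [[fingers, dx, dy, dz, ax, ay, az], ...]. A call has 1 to 20 rows; each row shifts and turns the commanded pose from where the row before left it; what a row does not reach is not made up. Full scale, the value 1, is 600 mm for a shift and pi/2 rad for a turn. A row lasts 1/12 s, in which the tool goes at most 41.7 mm and 7.16 degrees, less where a joint would pass 70% of its speed; a pose out of reach is approached as far as the arm can. A call with a number of a shift or a turn outside -1 to 1 is refused whole. A call with a gripper value outside its range is refused whole. The fingers move at their own pace and stop on an object; FORCE is the grip in N (left out, the last holds). Time passes only in rows, so rows that do not move let the fingers close. It gives the time, the measured TCP pose, the force and the opening at its end, in the units of the state.
- read_state(): the state, without advancing time (a new reading comes with each control period).
- snapshot(name): name is "scene" or "side" or "wrist"; returns a dict with "frame" (480x640x3 uint8, red, green, blue), "fx", "fy", "cx", "cy" (pixels), "world_from_camera" (4x4, takes a point from camera to world coordinates). Camera axes: x right, y down, z forward; pixel columns grow to the right and rows downward; lengths in mm; the calibration is good to about 2 mm. A picture is of the moment at which its call begins. There is no depth.
- hand_in(): hands the job in, once; it reports no verdict.
The state is a dict: "time": time; "joint_pos": joint angles; "dq": joint speeds; "effort": joint torques, N m; "tool_pos": TCP position; "eef_rot": TCP orientation; "ft_force": force on the tool from outside, world axes, zero at the start; "torque": the same for the moment, N m; "width": opening from 0.0 (shut) to 1.0 (fully open).
Only numpy, scipy, OpenCV 4.12 (cv2) and the standard library are available. Lean on these libraries where they do the work, as an engineer would, in place of code of your own. Each camera call takes 0.05 s, during which the arm holds its last target. There are 200 camera calls.

TASK

First lay the solar cell flat, face up and fully home in the orange pocket in front of the lamp house, and let go of it. Then lift the lamp house's mirror lid, which falls shut by itself, and hold it open with the gripper at 30 degrees from closed (within 5 degrees either way), so that the beam is thrown onto the cell: finish while still holding the lid steady there, do not let go. Leave the power pack, the beaker and the detector where they stand.

Things in the scene. Friction and masses are not known exactly. Their poses are not given: they have to be found in the camera images.
- cell: solar cell module, loose: white block 70 (its x) x 46 (its y) x 26 mm high, dark blue cell face on top, about 0.12 kg. Origin: centre of its underside, z up. Starts flat on the tray on either side of the work, any heading. It fits the pocket either way round (half a turn). Grip across its 46 mm, fingertips 12 mm or more above its underside, to stay clear of the pocket's rim.
- fixture: fixed orange rim 98 (x) x 74 (y) x 16 mm high on a plate, 0.2 m in front of the lamp house's centre. Origin: centre of its underside. Pocket centred on it, open upwards, 74 x 50 mm (2 mm clear round the cell), floor 6 mm above the origin, top 4 mm of the walls bevelled. A seated cell has its underside on the floor, its x along the fixture's x, and stands 16 mm above the rim.
- lamp_house: lamp house, fixed: black box 160 (x) x 180 (y) x 108 mm high with a pale yellow round lamp port in its top. Origin: centre of its underside, z up; its -x side faces roughly to the robot, and its lid is hinged along the far (+x) upper edge.
- mirror_lid: lid: blue plate 165 x 180 x 6 mm, mirror underneath, 0.28 to 0.54 kg. Origin: middle of the hinge line, 80 mm behind (+x) and 112 mm above the lamp house's origin; closed, its axes are the lamp house's and it reaches to x = -168 mm. Red bar handle: round, 12 mm thick, 100 mm long along y, at x = -135, z = +42 mm, on end posts, 30 mm free below; it can turn between gripping fingers.
- lid_handle (a point): the middle of the red bar handle, to grip or hook; moves with the lid (x = -135 mm, z = +42 mm in the lid's frame)
- lid_hinge (a point): middle of the lid's hinge line, which runs along the lamp house's y axis
- flap (a joint): opening angle of the lid in rad: 0 closed (lid level), growing as the front edge rises, stop at 1.3; 30 degrees is 0.524. Nearly frictionless hinge: the lid falls shut by its own weight from any angle up to 60 degrees.
- power_pack: bystander, loose: black power pack 75 x 50 x 32 mm with a red and a grey socket on top; origin centre of underside. Stands on the other side of the work from the cell.
- beaker: bystander, loose: clear plastic beaker, 84 mm across, 110 mm high; origin centre of underside
- detector: bystander, loose: black cylindrical detector, 72 mm across at the foot, 85 mm high, standing; origin centre of underside
Mind the look-alikes: they are no part of the job. Leave any green or yellow look-alike of the cell alone.

How it is judged (in metres and radians):
On the way:
1. the cell lies fully home in the pocket, released, with the lid still closed (x of cell in the frame of fixture between -0.004 and 0.004 m and y of cell in the frame of fixture between -0.004 and 0.004 m and z of cell in the frame of fixture below 0.008 m and angle between the x axis of cell and the x axis of fixture, either way round below 0.08 rad and angle between cell's own z axis and vertical below 0.04 rad and contact force between each of the arm, the fingers and cell below 0.1 N and linear speed of cell below 0.02 m/s and value of joint flap below 0.08 rad), for 0.2 s.
At the end, for the whole second after the job is handed in: Cell released in the pocket: underside within 2 mm of its floor, within 4 mm of its middle, level to 0.04 and square to 0.08 rad. Lid still at 25 to 35 degrees, carried by the fingers (over 0.5 N) and nothing else. Power pack, beaker and detector within 25 mm of their starts (x of cell in the frame of fixture between -0.004 and 0.004 m and y of cell in the frame of fixture between -0.004 and 0.004 m and z of cell in the frame of fixture below 0.008 m and angle between the x axis of cell and the x axis of fixture, either way round below 0.08 rad and angle between cell's own z axis and vertical below 0.04 rad and contact force between each of the arm, the fingers and cell below 0.1 N and linear speed of cell below 0.02 m/s and value of joint flap between 0.436 and 0.611 rad and velocity of joint flap between -0.1 and 0.1 rad/s and contact force between the fingers and mirror_lid above 0.5 N and contact force between each of cell, power_pack, beaker, detector and mirror_lid below 0.1 N and distance of each of power_pack, beaker, detector from where it was at the start of the episode below 0.025 m); the arm keeps its last pose, push and grip.
It fails at once if the power pack is moved or knocked over (distance of power_pack from where it was at the start of the episode above 0.025 m or angle between power_pack's own z axis and vertical above 0.4 rad).
It fails at once if the beaker is moved or knocked over (distance of beaker from where it was at the start of the episode above 0.025 m or angle between beaker's own z axis and vertical above 0.4 rad).
It fails at once if the detector is moved or knocked over (distance of detector from where it was at the start of the episode above 0.025 m or angle between detector's own z axis and vertical above 0.4 rad).
It also fails if it takes over 54 s, if anything falls off the work surface, if the arm or the gripper's body presses on something with over 40 N, if the wrist force passes 120 N, or if a joint passes its speed limit or range.

## Working session

There is one attempt and no reset: what is moved stays moved. The work goes in short steps, Python scripts to look and compute and a shell command to move; the robot and the scene stay as the last step left them, time stands still between calls to the robot, and variables do not carry over. Pictures are saved under pics/ and viewed, about 8 in all and at most 12, crops included, and the job is handed in when it is done.

```bash
mkdir -p pics
cat > h.py <<'E'
from station import *
import numpy as np, cv2
def snap(n,f):
    s=snapshot(n); cv2.imwrite(f'pics/{f}.png',cv2.cvtColor(s['frame'],cv2.COLOR_RGB2BGR)); return s
def ray(s,u,v,z):
    T=np.array(s['world_from_camera']); d=T[:3,:3]@np.array([(u-s['cx'])/s['fx'],(v-s['cy'])/s['fy'],1]); o=T[:3,3]
    return o+d*(z-o[2])/d[2]
E
python3 - <<'E'
from h import *
import pickle
S={}
for n in ("scene","side","wrist"):
    S[n]=snap(n,n+'0'); print(n,S[n]['fx'],np.round(S[n]['world_from_camera'],3).tolist())
pickle.dump(S,open('s0.pkl','wb'))
print(read_state())
E
```

```text
scene 595.5840753319163 [[0.514, 0.738, -0.437, 1140.943], [0.858, -0.445, 0.257, -271.214], [-0.005, -0.507, -0.862, 1172.304], [0.0, 0.0, 0.0, 1.0]]
side 455.0727244259275 [[0.965, -0.195, 0.177, 459.081], [-0.263, -0.712, 0.651, -492.734], [-0.0, -0.674, -0.739, 745.039], [0.0, 0.0, 0.0, 1.0]]
wrist 409.65780063774514 [[0.373, -0.891, -0.258, 307.213], [-0.928, -0.358, -0.102, -577.673], [-0.002, 0.277, -0.961, 372.76], [0.0, 0.0, 0.0, 1.0]]
{'time': 0.15, 'joint_pos': array([68.98962371, 18.42897417, -4.01612943, 83.15825664,  1.2952252 ,
       78.54231963, -3.26100091]), 'dq': array([ 0.10481478, -0.17228173, -0.01638563, -0.29631273, -0.00854794,
       -0.10679937,  0.00076027]), 'effort': array([-1.83855491e-04, -4.94097555e+01, -3.82978991e-01, -3.14687240e+01,
        1.30455932e-02,  8.31874378e-03,  3.50121041e-06]), 'tool_pos': array([ 241.39003552, -603.0740362 ,  230.48374819]), 'eef_rot': array([-1.79915683e+02,  5.15460088e-03,  2.18193719e+01]), 'ft_force': array([-0.0955528 , -0.55505677, -0.46221107]), 'torque': array([0.00266809, 0.0223982 , 0.01528833]), 'width': 0.9996738560054675}
```

View pics/scene0.png

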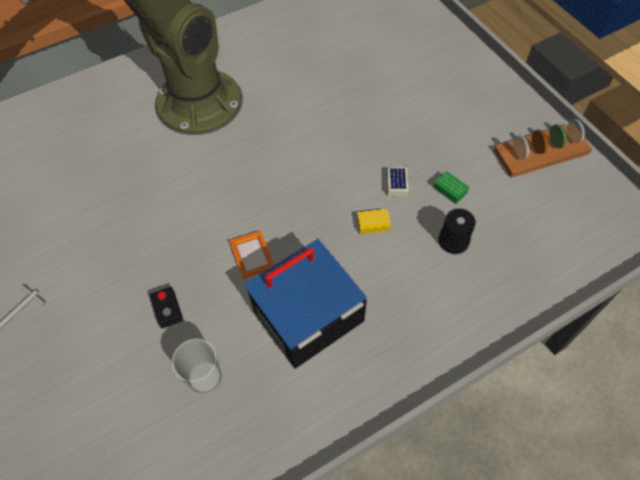

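View pics/side0.png

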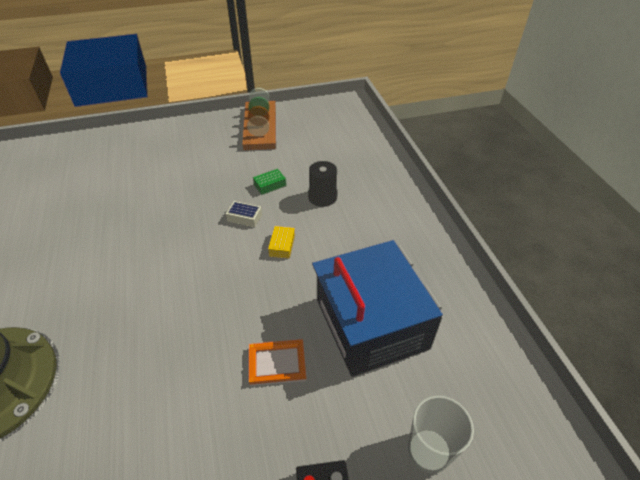

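The scene view shows the cell at about (398,180), the orange fixture at (252,254), the handle at (290,268), the power pack at (166,306), the beaker at (196,365) and the detector at (457,230). The side view shows the cell at (243,213), the fixture at (277,362) and the handle at (349,289).

```bash
cat > m.py <<'E'
from h import *
def mask(s,lo,hi,box):
    hsv=cv2.cvtColor(s['frame'],cv2.COLOR_RGB2HSV); m=cv2.inRange(hsv,lo,hi)
    k=np.zeros_like(m); x0,y0,x1,y1=box; k[y0:y1,x0:x1]=m[y0:y1,x0:x1]; return k
def rect(s,m,z,inner=False):
    c,h=cv2.findContours(m,cv2.RETR_CCOMP,cv2.CHAIN_APPROX_NONE)
    c=[a for a,b in zip(c,h[0]) if (b[3]>=0)==inner]
    c=max(c,key=cv2.contourArea)
    p=np.array([ray(s,*q,z)[:2] for q in c[:,0]],np.float32)
    r=cv2.minAreaRect(p); return np.round(r[0],1),np.round(r[1],1),round(r[2],1),len(p)
E
python3 - <<'E'
from m import *
import pickle
S=pickle.load(open('s0.pkl','rb'))
B={'scene':dict(fix=(220,220,285,290),cell=(380,160,415,200),han=(255,240,325,300),lid=(240,235,370,350)),
   'side':dict(fix=(240,330,315,395),cell=(220,195,265,230),han=(325,250,372,328),lid=(305,235,445,350))}
for n in B:
    s=S[n];b=B[n]
    m=mask(s,(5,150,80),(22,255,255),b['fix'])
    print(n,'fix outer z16',rect(s,m,16),'inner z16',rect(s,m,16,True),'inner z6',rect(s,m,6,True))
    m=mask(s,(105,80,20),(135,255,140),b['cell']); m=cv2.morphologyEx(m,cv2.MORPH_CLOSE,np.ones((3,3)))
    print(' cell',rect(s,m,26))
    hsv=cv2.cvtColor(s['frame'],cv2.COLOR_RGB2HSV)
    m=mask(s,(0,150,80),(4,255,255),b['han'])|mask(s,(174,150,80),(180,255,255),b['han'])
    print(' handle',rect(s,m,154))
    m=mask(s,(100,120,60),(118,255,255),b['lid'])|m; m=cv2.morphologyEx(m,cv2.MORPH_CLOSE,np.ones((5,5)))
    print(' lid',rect(s,m,118), rect(s,m,115))
a=S['scene']['frame'][225:325,215:345]; c=S['side']['frame'][240:340,305:435]
f=S['scene']['frame'][150:250,350:480]
cv2.imwrite('pics/c.png',cv2.cvtColor(cv2.resize(np.vstack([np.hstack([a,c]),np.hstack([f,S['side']['frame'][325:425,220:350]])]),None,fx=3,fy=3),cv2.COLOR_RGB2BGR))
E
```

```text
scene fix outer z16 (array([496.4, -95.1]), array([ 73.5, 101.4]), 80.7, 129) inner z16 (array([499. , -95.5]), array([57.1, 78.3]), 80.5, 97) inner z6 (array([493.5, -94. ]), array([57.6, 79. ]), 80.5, 97)
 cell (array([498.9, 293.9]), array([30.9, 53.2]), 56.1, 59)
 handle (array([638. , -65.8]), array([ 26.4, 113.8]), 5.0, 123)
 lid (array([682.1, -61. ]), array([166. , 178.9]), 5.0, 273) (array([680.8, -60.4]), array([166.5, 179.4]), 5.0, 273)
side fix outer z16 (array([492.1, -96.2]), array([77.8, 96.2]), 80.5, 183) inner z16 (array([492.9, -98.3]), array([53.2, 77.8]), 80.2, 133) inner z6 (array([493.4, -92.9]), array([53.9, 78.8]), 80.2, 133)
 cell (array([496.1, 294.1]), array([30. , 54.5]), 58.8, 59)
 handle (array([625.6, -73.4]), array([ 20.1, 129.3]), 3.4, 143)
 lid (array([676.8, -61.6]), array([164.6, 179.9]), 5.0, 333) (array([677.8, -59.5]), array([165.4, 180.7]), 5.0, 333)
```

View pics/c.png

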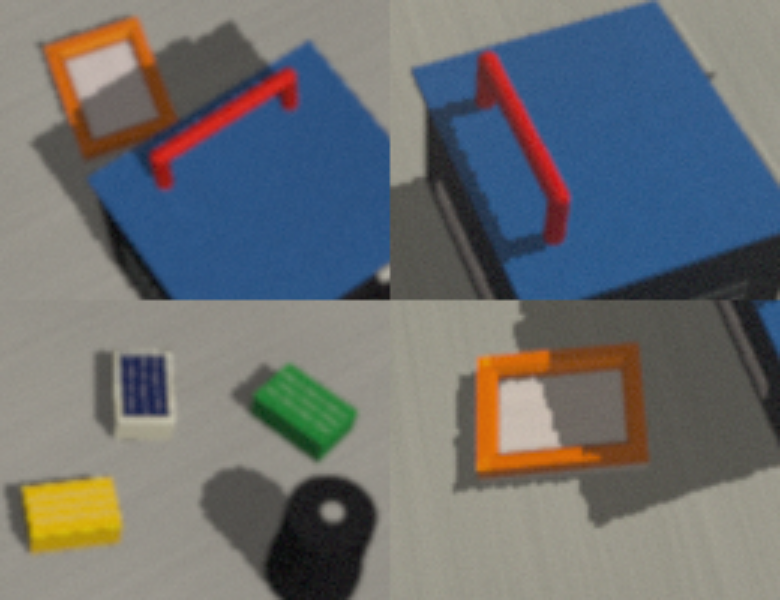

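The crop confirms two things. The handle runs along the lid, whose heading is about 5°. The fixture is separately turned to about -9.5°. Next I move the wrist camera over the fixture for a closer look.

```bash
python3 -m pendant '[[-1,0.026,0.053,0,0,0,-0.0217],[-1,0.026,0.053,0,0,0,-0.0217],[-1,0.026,0.053,0,0,0,-0.0217],[-1,0.026,0.053,0,0,0,-0.0217],[-1,0.026,0.053,0,0,0,-0.0217],[-1,0.026,0.053,0,0,0,-0.0217],[-1,0.026,0.053,0,0,0,-0.0217],[-1,0.026,0.053,0,0,0,-0.0217],[-1,0.026,0.053,0,0,0,-0.0217],[-1,0.026,0.053,0,0,0,-0.0217],[-1,0.026,0.053,0,0,0,-0.0217],[-1,0.026,0.053,0,0,0,-0.0217],[-1,0.026,0.053,0,0,0,-0.0217],[-1,0.026,0.053,0,0,0,-0.0217],[-1,0.026,0.053,0,0,0,-0.0217],[-1,0.026,0.053,0,0,0,-0.0217],[-1,0,0,0,0,0,0],[-1,0,0,0,0,0,0],[-1,0,0,0,0,0,0]]'
python3 - <<'E'
from m import *
import pickle
s=snap('wrist','wfix'); pickle.dump(s,open('s1.pkl','wb'))
m=mask(s,(5,150,60),(22,255,255),(0,0,640,480))
print('fix out',rect(s,m,16),rect(s,m,0),'in',rect(s,m,16,True),rect(s,m,6,True))
S=pickle.load(open('s0.pkl','rb'))['scene']
for n,p in dict(beaker=(205,378),pack=(168,310),det=(455,242)).items(): print(n,ray(S,*p,0))
print('yellow',ray(S,374,222,20),'green',ray(S,452,187,20))
E
```

```text
time: 1.73
tool_pos: [490.8, -95.1, 231.1]
eef_rot: [180.0, 0.0, -9.4]
ft_force: [0.0, -1.0, -0.3]
width: 0.998
fix out (array([493. , -93.6]), array([73.8, 96.8]), 80.6, 378) (array([490., -93.]), array([ 77.1, 101.2]), 80.6, 378) in (array([494.6, -93.9]), array([52.9, 75.2]), 80.6, 274) (array([492.7, -93.5]), array([54.4, 77.3]), 80.6, 274)
beaker [ 694.93179815 -303.64962906    0.        ]
pack [ 518.86686086 -308.79306898    0.        ]
det [700.48554452 317.33981895   0.        ]
yellow [570.25338108 181.21525093  20.        ] green [583.69472196 392.20397662  20.        ]
```

View pics/wfix.png

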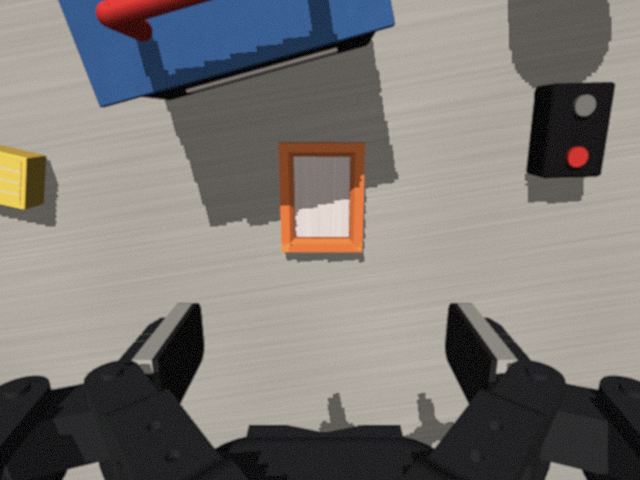

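The wrist view shows the pocket at about (322,197). Its measured outline of 97x74 matches the real rim, so the fixture is at (493.3, -93.7) with heading -9.4°. Next I go above the cell.

```bash
python3 -m pendant '[[-1,0.001,0.054,-0.008,0,0,-0.0219],[-1,0.001,0.054,-0.008,0,0,-0.0219],[-1,0.001,0.054,-0.008,0,0,-0.0219],[-1,0.001,0.054,-0.008,0,0,-0.0219],[-1,0.001,0.054,-0.008,0,0,-0.0219],[-1,0.001,0.054,-0.008,0,0,-0.0219],[-1,0.001,0.054,-0.008,0,0,-0.0219],[-1,0.001,0.054,-0.008,0,0,-0.0219],[-1,0.001,0.054,-0.008,0,0,-0.0219],[-1,0.001,0.054,-0.008,0,0,-0.0219],[-1,0.001,0.054,-0.008,0,0,-0.0219],[-1,0.001,0.054,-0.008,0,0,-0.0219],[-1,0,0,0,0,0,0],[-1,0,0,0,0,0,0],[-1,0,0,0,0,0,0]]'
python3 - <<'E'
from m import *
import station
s=snap('wrist','wcell'); print([x for x in dir(station) if 'grasp' in x.lower()],getattr(station,'grasp_offset',None))
m=mask(s,(105,80,20),(135,255,160),(200,100,440,300)); m=cv2.morphologyEx(m,cv2.MORPH_CLOSE,np.ones((5,5)))
print('cell',rect(s,m,26))
E
```

```text
time: 3.03
tool_pos: [497.0, 246.6, 175.2]
eef_rot: [179.5, 0.4, -30.4]
ft_force: [-0.5, 0.5, -0.8]
width: 0.999
['grasp_offset'] 18.700000000000003
cell (array([496.8, 295.6]), array([35.3, 59.8]), 58.3, 244)
```

View pics/wcell.png

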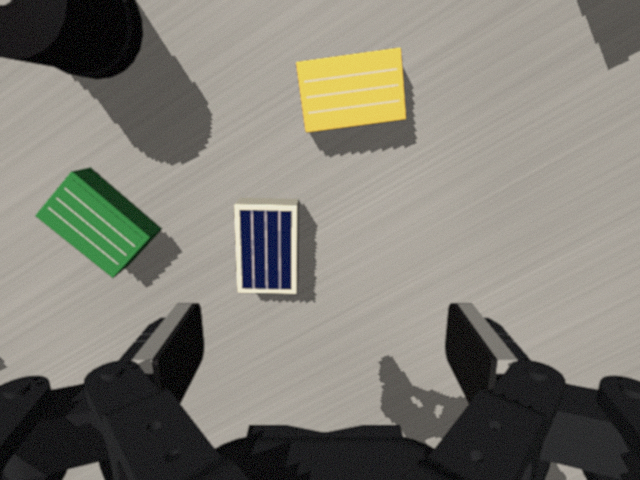

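The first move fell short by 47 mm, probably because of joint speed limits. The cell shows clearly at (267,248), with its centre at (496.8, 295.6) and its long axis at -31.7°. I finish the lateral move and go partway down.

```bash
python3 -m pendant '[[-1,0,0.0136,0,0,0,-0.0024],[-1,0,0.0136,0,0,0,-0.0024],[-1,0,0.0136,0,0,0,-0.0024],[-1,0,0.0136,0,0,0,-0.0024],[-1,0,0.0136,0,0,0,-0.0024],[-1,0,0.0136,0,0,0,-0.0024],[-1,0,0,-0.025,0,0,0],[-1,0,0,-0.025,0,0,0],[-1,0,0,-0.025,0,0,0],[-1,0,0,-0.025,0,0,0],[-1,0,0,-0.025,0,0,0],[-1,0,0,-0.025,0,0,0],[-1,0,0,-0.025,0,0,0],[-1,0,0,-0.025,0,0,0],[-1,0,0,0,0,0,0],[-1,0,0,0,0,0,0],[-1,0,0,0,0,0,0]]'
```

```text
time: 4.5
tool_pos: [497.9, 295.8, 56.0]
eef_rot: [179.5, 0.4, -31.7]
ft_force: [-0.2, 0.2, -0.2]
width: 1.002
```

```bash
python3 -m pendant '[[-1,-0.0018,0,-0.02,0.0024,-0.0067,0],[-1,0,0,-0.02,0,0,0],[-1,0,0,-0.02,0,0,0],[-1,0,0,-0.0135,0,0,0],[-1,0,0,0,0,0,0],[-1,0,0,0,0,0,0],[1,0,0,0,0,0,0],[1,0,0,0,0,0,0],[1,0,0,0,0,0,0],[1,0,0,0,0,0,0],[1,0,0,0,0,0,0],[1,0,0,0,0,0,0],[1,0,0,0,0,0,0],[1,0,0,0,0,0,0],[1,0,0,0,0,0,0]]' 40
```

```text
time: 5.75
tool_pos: [496.2, 297.2, 11.7]
eef_rot: [-179.9, -0.0, -31.6]
ft_force: [-1.2, -0.9, 5.7]
width: 0.526
```

```bash
python3 -m pendant '[[1,0,0,0.025,0,0,0],[1,0,0,0.025,0,0,0],[1,0,0,0.025,0,0,0],[1,0,0,0.025,0,0,0],[1,0,0,0.025,0,0,0],[1,0,0,0.025,0,0,0],[1,-0.0005,-0.0465,0,0,0,0.0176],[1,-0.0005,-0.0465,0,0,0,0.0176],[1,-0.0005,-0.0465,0,0,0,0.0176],[1,-0.0005,-0.0465,0,0,0,0.0176],[1,-0.0005,-0.0465,0,0,0,0.0176],[1,-0.0005,-0.0465,0,0,0,0.0176],[1,-0.0005,-0.0465,0,0,0,0.0176],[1,-0.0005,-0.0465,0,0,0,0.0176],[1,-0.0005,-0.0465,0,0,0,0.0176],[1,-0.0005,-0.0465,0,0,0,0.0176],[1,-0.0005,-0.0465,0,0,0,0.0176],[1,-0.0005,-0.0465,0,0,0,0.0176],[1,-0.0005,-0.0465,0,0,0,0.0176],[1,-0.0005,-0.0465,0,0,0,0.0176]]'
python3 -m pendant '[[1,0,0,0,0,0,0],[1,0,0,0,0,0,0],[1,0,0,0,0,0,0]]'
```

```text
time: 7.42
tool_pos: [490.2, -95.1, 100.1]
eef_rot: [180.0, 0.1, -9.3]
ft_force: [0.1, 0.1, -2.4]
width: 0.526
time: 7.67
tool_pos: [490.7, -93.2, 100.3]
eef_rot: [180.0, 0.1, -9.4]
ft_force: [-0.2, 0.4, -1.1]
width: 0.525
```

Run:
```python
from m import *
s=snap('wrist','wheld')
z=26-11.7+read_state()['tool_pos'][2]
m=mask(s,(105,80,20),(135,255,160),(220,200,420,420)); m=cv2.morphologyEx(m,cv2.MORPH_CLOSE,np.ones((5,5)))
print('held cell',rect(s,m,z),read_state()['tool_pos'])
```

```text
held cell (array([492.7, -88.9]), array([ 8. , 60.9]), 80.5, 360) [490.93290886 -92.5786086  100.32619109]
```

View pics/wheld.png

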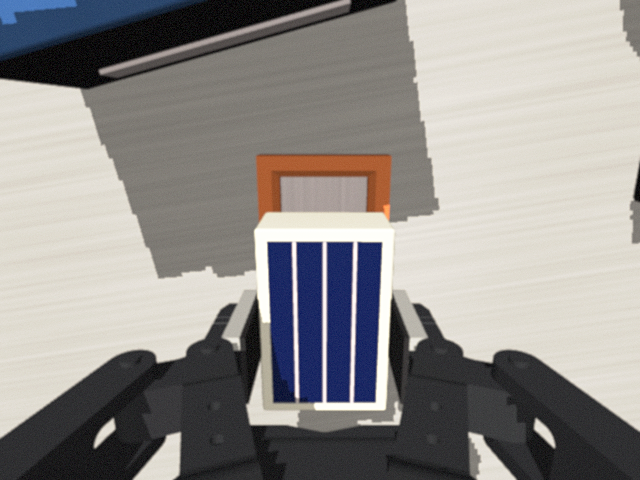

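```bash
python3 -m pendant '[[1,0.002,-0.0008,-0.0145,0,0,0],[1,0,0,-0.0145,0,0,0],[1,0,0,-0.0145,0,0,0],[1,0,0,-0.0145,0,0,0],[1,0,0,-0.0145,0,0,0],[1,0,0,-0.0145,0,0,0],[1,0,0,-0.0145,0,0,0],[1,0,0,-0.0145,0,0,0],[1,0,0,0,0,0,0],[1,0,0,0,0,0,0],[1,0,0,0,0,0,0]]'; python3 -c "
from station import *
print(read_state()['tool_pos'])"
```

```text
time: 8.63
tool_pos: [492.8, -94.4, 31.5]
eef_rot: [180.0, -0.0, -9.4]
ft_force: [0.1, -0.8, -1.4]
width: 0.523
[492.83232469 -94.43251674  31.52114209]
```

```bash
python3 -m pendant '[[1,-0.0008,0.0008,-0.0045,0,0,0],[1,0,0,-0.0045,0,0,0],[1,0,0,-0.0045,0,0,0],[1,0,0,-0.0045,0,0,0],[1,0,0,-0.0045,0,0,0],[1,0,0,0,0,0,0],[1,0,0,0,0,0,0],[1,0,0,0,0,0,0]]'
python3 - <<'E'
from m import *
s=snap('wrist','wseat')
print(read_state()['tool_pos'],read_state()['ft_force'])
E
```

```text
time: 9.3
tool_pos: [492.1, -93.8, 17.7]
eef_rot: [180.0, -0.0, -9.4]
ft_force: [-0.6, -0.7, -1.1]
width: 0.524
[492.11047204 -93.80221828  17.73569616] [ 0.14064136  0.26851926 -0.60056945]
```

View pics/wseat.png

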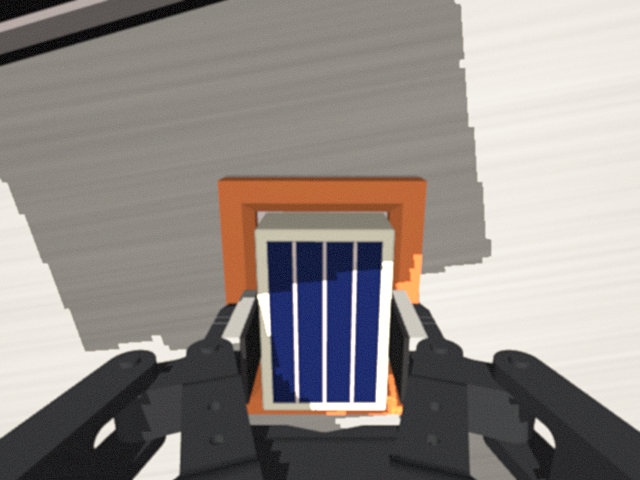

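The cell sits inside the rim with no contact force at the expected height of 17.7 mm. I release it and rise.

```bash
python3 -m pendant '[[-1,0,0,0,0,0,0],[-1,0,0,0,0,0,0],[-1,0,0,0,0,0,0],[-1,0,0,0,0,0,0],[-1,0,0,0,0,0,0],[-1,0,0,0,0,0,0],[-1,0,0,0.01,0,0,0],[-1,0,0,0.015,0,0,0],[-1,0,0,0.03,0,0,0],[-1,0,0,0.05,0,0,0],[-1,0,0,0.05,0,0,0],[-1,0,0,0.05,0,0,0],[-1,0,0,0.05,0,0,0],[-1,0,0,0.05,0,0,0],[-1,0,0,0.05,0,0,0],[-1,0,0,0,0,0,0],[-1,0,0,0,0,0,0]]'
python3 - <<'E'
from m import *
s=snap('wrist','wdone')
m=mask(s,(5,150,60),(22,255,255),(150,100,480,300)); o=rect(s,m,16)
# close over interior: the inner hole is the cell
d=mask(s,(105,80,20),(135,255,160),(200,100,440,330)); d=cv2.morphologyEx(d,cv2.MORPH_CLOSE,np.ones((5,5)))
print('rim',o,'cell z32',rect(s,d,32))
E
```

```text
time: 10.77
tool_pos: [493.3, -94.1, 233.7]
eef_rot: [-180.0, -0.3, -9.4]
ft_force: [-0.5, -0.1, -0.3]
width: 1.006
rim (array([493. , -93.6]), array([74., 97.]), 80.6, 372) cell z32 (array([493.5, -94.5]), array([35.7, 58.3]), 80.6, 216)
```

View pics/wdone.png

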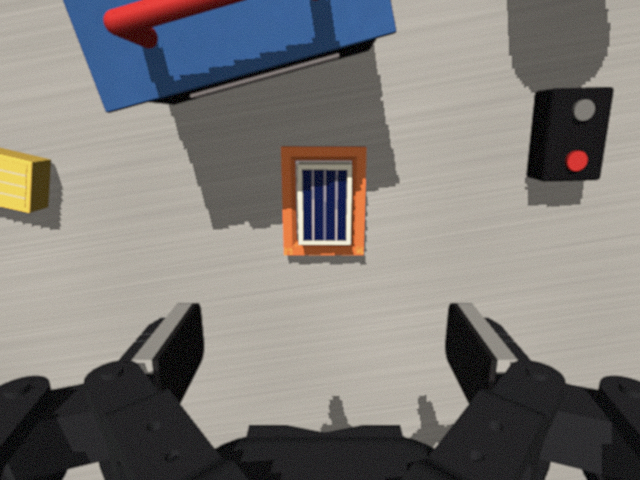

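The cell is seated: its centre is within 1 mm of the rim centre and square to the rim. Next I turn the gripper to straddle the handle and go above it, estimated at (630, -65, 154).

```bash
python3 -m pendant '[[-1,0.0143,0.003,0,0,0,0.0725],[-1,0.0143,0.003,0,0,0,0.0725],[-1,0.0143,0.003,0,0,0,0.0725],[-1,0.0143,0.003,0,0,0,0.0725],[-1,0.0143,0.003,0,0,0,0.0725],[-1,0.0143,0.003,0,0,0,0.0725],[-1,0.0143,0.003,0,0,0,0.0725],[-1,0.0143,0.003,0,0,0,0.0725],[-1,0.0143,0.003,0,0,0,0.0725],[-1,0.0143,0.003,0,0,0,0.0725],[-1,0.0143,0.003,0,0,0,0.0725],[-1,0.0143,0.003,0,0,0,0.0725],[-1,0.0143,0.003,0,0,0,0.0725],[-1,0.0143,0.003,0,0,0,0.0725],[-1,0.0143,0.003,0,0,0,0.0725],[-1,0.0143,0.003,0,0,0,0.0725],[-1,0,0,0,0,0,0],[-1,0,0,0,0,0,0],[-1,0,0,0,0,0,0]]'
python3 - <<'E'
from m import *
print(np.round(read_state()['joint_pos']))
s=snap('wrist','whan')
f=(0,0,640,480)
m=mask(s,(0,150,60),(4,255,255),f)|mask(s,(174,150,60),(180,255,255),f)
print(rect(s,m,154),np.round(np.array(s['world_from_camera'])[:3,3]))
E
```

```text
time: 12.4
tool_pos: [628.4, -65.3, 229.8]
eef_rot: [-179.9, 0.0, 94.8]
ft_force: [-0.3, 0.9, 0.3]
width: 1.003
[-9. 16. 15. 87. -4. 78. 12.]
(array([629.5, -62.2]), array([ 11.1, 112.4]), 5.2, 403) [623.   4. 372.]
```

View pics/whan.png

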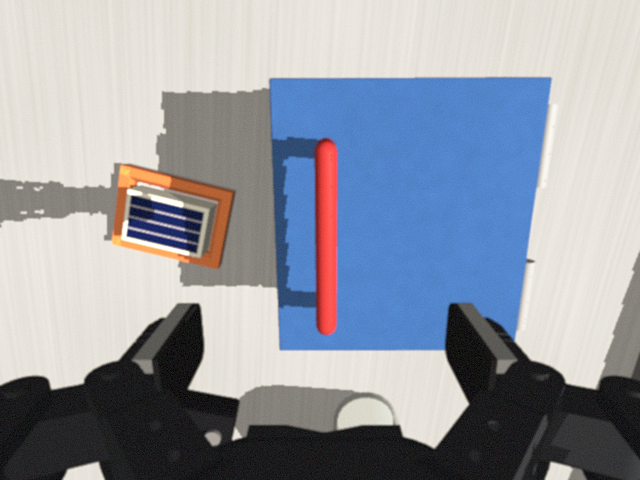

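The handle bar is at (326,236) in the image, world (629.5, -64, 154), heading 5.2°, and lies between the fingers. I descend and close.

```bash
python3 -m pendant '[[-1,0.002,0,-0.0168,0,0,0.004],[-1,0,0,-0.0168,0,0,0],[-1,0,0,-0.0168,0,0,0],[-1,0,0,-0.0168,0,0,0],[-1,0,0,-0.0168,0,0,0],[-1,0,0,-0.0168,0,0,0],[-1,0,0,-0.0168,0,0,0],[-1,0,0,-0.0168,0,0,0],[-1,0,0,-0.0168,0,0,0],[-1,0,0,0,0,0,0],[-1,0,0,0,0,0,0],[-1,0,0,0,0,0,0]]'
python3 -m pendant '[[1,0,0,0,0,0,0],[1,0,0,0,0,0,0],[1,0,0,0,0,0,0],[1,0,0,0,0,0,0],[1,0,0,0,0,0,0],[1,0,0,0,0,0,0],[1,0,0,0,0,0,0],[1,0,0,0,0,0,0],[1,0,0,0,0,0,0],[1,0,0,0,0,0,0],[1,0,0,0,0,0,0],[1,0,0,0,0,0,0],[1,0,0,0,0,0,0]]' 40
```

```text
time: 13.45
tool_pos: [630.9, -65.1, 140.5]
eef_rot: [179.9, 0.0, 95.3]
ft_force: [0.5, -0.1, 0.2]
width: 1.002
time: 14.53
tool_pos: [629.1, -65.1, 140.3]
eef_rot: [-179.8, -0.0, 95.3]
ft_force: [-4.8, 1.3, 3.7]
width: 0.122
```

Gripped: the opening is about 10 mm on the 12 mm bar. I lift along the hinge arc to 30°.

```bash
python3 -m pendant '[[1,0.0035,0.0003,0.0097,0,0,0],[1,0.0035,0.0003,0.0097,0,0,0],[1,0.0043,0.0004,0.0093,0,0,0],[1,0.0043,0.0004,0.0093,0,0,0],[1,0.0052,0.0005,0.0089,0,0,0],[1,0.0052,0.0005,0.0089,0,0,0],[1,0.0058,0.0005,0.0084,0,0,0],[1,0.0058,0.0005,0.0084,0,0,0],[1,0.0066,0.0006,0.0079,0,0,0],[1,0.0066,0.0006,0.0079,0,0,0],[1,0.0072,0.0006,0.0073,0,0,0],[1,0.0072,0.0006,0.0073,0,0,0],[1,0,0,0,0,0,0],[1,0,0,0,0,0,0],[1,0,0,0,0,0,0],[1,0,0,0,0,0,0]]'
python3 - <<'E'
from m import *
print(np.round(read_state()['tool_pos'],1))
a=snap('side','sfin');b=snap('scene','cfin');c=snap('wrist','wfin')
cv2.imwrite('pics/fin.png',cv2.cvtColor(np.hstack([cv2.resize(x['frame'][200:460,200:460] if i==0 else x['frame'][180:360,180:360],(390,390)) for i,x in enumerate((a,b))]),cv2.COLOR_RGB2BGR))
E
```

```text
time: 15.87
tool_pos: [667.0, -61.9, 203.9]
eef_rot: [-179.7, -0.1, 95.3]
ft_force: [-13.3, 0.8, 8.5]
width: 0.12
[667.  -61.9 203.9]
```

View pics/fin.png

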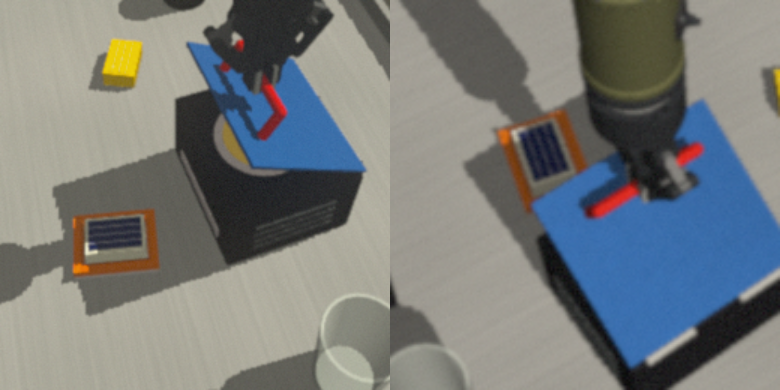

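The picture shows the lid up and gripped, with the cell still in the pocket. To check the angle by vision, I triangulate the lid's front right corner, at side (366.7,311.3) and scene (246,274).

Run:
```python
from m import *
a=snapshot('side');b=snapshot('scene')
def corner(s,z0,p,r=12):
    box=(int(p[0])-40,int(p[1])-40,int(p[0])+40,int(p[1])+40)
    m=mask(s,(100,120,50),(118,255,255),box)
    c=max(cv2.findContours(m,cv2.RETR_EXTERNAL,cv2.CHAIN_APPROX_NONE)[0],key=cv2.contourArea)
    q=cv2.approxPolyDP(c,2.5,True)[:,0]; return q[np.argmin(np.linalg.norm(q-p,axis=1))]
pa=corner(a,0,np.array([366.7,311.3]));pb=corner(b,0,np.array([246,274.2])); print(pa,pb)
def P(s):
    T=np.linalg.inv(np.array(s['world_from_camera'])); return np.array([[s['fx'],0,s['cx']],[0,s['fy'],s['cy']],[0,0,1]])@T[:3]
X=cv2.triangulatePoints(P(a),P(b),pa.astype(float).reshape(2,1),pb.astype(float).reshape(2,1)); X=(X[:3]/X[3]).ravel(); print('corner',X)
h=np.array([764.6,-53.4]);u=np.array([.996,.087]); dx=(X[:2]-h)@u; dz=X[2]-112
print('along',dx,'dz',dz,'radius',np.hypot(dx,dz),'angle',np.degrees(np.arctan2(dz,-dx)))
m=mask(a,(5,150,60),(22,255,255),(240,330,315,395)); d=mask(a,(105,80,20),(135,255,160),(245,335,310,390));d=cv2.morphologyEx(d,cv2.MORPH_CLOSE,np.ones((3,3)))
print('rim',rect(a,m,16),'cell',rect(a,d,32)); st=read_state(); print(st['ft_force'],st['tool_pos'],st['width'],st['time'])
```

```text
[368 311] [246 274]
corner [ 628.57433555 -150.45301016  192.84291973]
along -143.92517368037701 dz 80.84291972728172 radius 165.07584102150867 angle 29.322967420933363
rim (array([492.2, -96.6]), array([76.8, 96.5]), 80.5, 183) cell (array([ 465.3, -103.2]), array([ 8. , 14.6]), 34.3, 20)
[-13.24198138   0.13709384  10.13623717] [666.97260808 -61.85188938 203.88461595] 0.11868219194885896 16.1167
```

The corner gives 29.3° and the arm's travel gives 29.4 to 31°, so they agree. I hold briefly to confirm it is steady, then hand in.

```bash
python3 -m pendant '[[1,0,0,0,0,0,0],[1,0,0,0,0,0,0],[1,0,0,0,0,0,0],[1,0,0,0,0,0,0],[1,0,0,0,0,0,0],[1,0,0,0,0,0,0],[1,0,0,0,0,0,0],[1,0,0,0,0,0,0]]' && python3 -c "
from station import *
print(hand_in())"
```

```text
time: 16.78
tool_pos: [667.0, -61.9, 203.9]
eef_rot: [-179.7, -0.1, 95.3]
ft_force: [-13.9, 0.4, 9.4]
width: 0.126
the job is handed in; nothing more can be done
None
```

I seated and released the cell in the orange pocket with the lid closed. I then gripped the red bar, raised the lid to about 30° and handed in at 16.8 s while still holding it.

**Last checks:**
- **Cell:** After release it was within about 1 mm of the rim centre and square to it to within 0.1°. The later re-check from the side camera failed because the colour mask broke up; the last pictures still show the cell in the pocket.
- **Lid angle:** Triangulating the front corner gave 29.3°, and the arm's travel gave 29.4 to 31°.
- **Steadiness:** The tool position did not change over the last 0.7 s. The wrist read about 17 N, including an unexplained 14 N sideways along x, well under the 120 N limit.
- **Bystanders:** I noticed no contact with the power pack, beaker or detector, but I did not re-measure their positions at the end.

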